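# Wedge the rocking inking stand

## Task

The stone-topped inking stand rocks because its far left foot, seen from the robot, is too short. With the fingertips alone, push the wooden wedge, thin end first, under that short foot until it is snug and the foot bears on it; then press down on the stand's top at the corner above the wedge to feel that it no longer rocks, and leave it standing level on the wedge. Pick nothing up, do not shove the stand out of its place or heave it up, and leave the other things alone.

Things in the scene. Friction and masses are not known exactly. Their poses are not given: they have to be found in the camera images.
- stand: inking stand: wooden box, flat grey stone top, 180 (x) by 200 (y), top 75 above the table, about 2 kg, loose on four square 24 x 24 feet (centres x = +-78, y = +-88; outer faces flush with the box). Origin: centre, at the level of the feet's undersides; z up. Box underside 18 above the table. The foot at +x, +y is 4.5 to 9 too short (differs each time): 3 N there rocks it down by that
- short_foot (a point): point fixed on the stand, straight below the centre of the short foot, at the level where a full-length foot would end (on the table when the stand is level). The foot itself ends 4.5 to 9 above this point
- test_corner (a point): point on the stand's stone top above the short foot, 22 in from both outer sides of the box, 75 above the table: where to press for the test. When the wedge is snug, 5 N here sinks it by less than 1
- wedge: loose wooden wedge, 110 long (x), 44 wide (y), flat below, rising evenly from 1.5 at its thin end (+x) to 15 at its thick end (upright flat face, x = -55); 80 g. Origin: centre of its underside. Lies on the stand's +y side, thin end 30 to 60 from the short foot, aimed roughly at it. Slides with about 1 N; once the foot bears on it, resistance climbs steeply: 3 to 6 N is snug, over 8 N shoves the stand. It stays put
- batten: plain straight wooden block, 100 x 36 x 20, same thickness all along; a bystander, NOT the wedge. Origin: centre of its underside, x along its length
- tin_near: round ink tin, diameter 72, 55 high; bystander. Origin: centre of its underside
- tin_low: round flat steel ink tin, diameter 80, 40 high; bystander. Origin: centre of its underside
- bowl: steel bowl, diameter 150, 60 high; bystander. Origin: centre of its underside
- bottle: black bottle with orange cap, diameter 60, 160 high; bystander. Origin: centre of its underside
- tin_tall: round ink tin, diameter 80, 95 high; bystander. Origin: centre of its underside
- knife: ink knife, dark wooden handle and flat steel blade, 200 long, 24 wide, 14 high, lying flat; bystander. Origin: its middle, underside
Mind the look-alikes: they are no part of the job. What is shaped like the wedge but black, green or white is not meant.

How it is judged (in metres and radians):
On the way:
1. the fingers press the stand down at the wedged corner (over 2 N, with over 2 N passing into the wedge) and it stays level (contact force between each of the fingers, wedge and stand above 2 N and angle between stand's own z axis and vertical below 0.014 rad), for 0.2 s.
At the end, for the whole second after the job is handed in: The wedge lies flat under the short foot (foot's centre over the wedge, within 28 mm of its centre line), the stand bears on it (over 0.2 N), is level within 0.014 rad and everything is at rest, after one test press of over 2 N on the stand that passed into the wedge without the stand tilting (angle between stand's own z axis and vertical below 0.014 rad and contact force between wedge and stand above 0.2 N and x of short_foot in the frame of wedge between -0.055 and 0.055 m and y of short_foot in the frame of wedge between -0.028 and 0.028 m and angle between wedge's own z axis and vertical below 0.05 rad and linear speed of each of stand, wedge below 0.01 m/s and angular speed of stand below 0.05 rad/s); the robot touches nothing.
It fails at once if the wedge is lifted or tipped up (height (world z) of wedge above 0.012 m or angle between wedge's own z axis and vertical above 0.25 rad).
It fails at once if the stand is heaved up, tipped or shoved over 30 mm (height (world z) of stand above 0.015 m or angle between stand's own z axis and vertical above 0.14 rad or distance of stand from where it was at the start of the episode above 0.03 m).
It fails at once if a bystander is moved over 30 mm (distance of any of batten, tin_near, tin_low, bowl, bottle, tin_tall, knife from where it was at the start of the episode above 0.03 m).
It also fails if it takes over 48 s, if anything falls off the work surface, if the arm or the gripper's body presses on something with over 40 N, if the wrist force passes 120 N, or if a joint passes its speed limit or range.

## Robot

A 6-joint arm with a two-finger parallel gripper is mounted at the origin on the work surface. World frame = base frame: x ahead of the robot, y to its left, z up, the work surface at z = 0. Lengths are in mm, angles in rad, forces in N, time in s.
With the tool pointing down it reaches from about 325 to 875 mm from the base axis. Payload 4.4 kg.
Tool frame: the origin (TCP) lies on the centre line of the jaws, within the pads' length; the fingertips stand ahead of it and the grasp point (between the pads) lies 6 mm ahead of it (ctrl.tcp_to_tips is the z of the fingertips in the tool frame, in mm); z points along the fingers, y is the line along which they close (so a half turn about z gives the same grasp; the last joint's range is limited). The gripper opens to 85 mm and grips with 20 to 120 N. Pads are 22 mm wide; open, the fingers measure 114 mm over their backs; the gripper's body (76 mm by 85 mm) begins 54 mm behind the grasp point. The pads swing forward as they close: fully open they stand 13 mm farther back than shut.
Start: joints at [1.01, 0.207, 1.542, -0, 1.393, -0.15], TCP at [229.632, 527.159, 256.282] pointing down, gripper open.
Joint ranges: [-2.73, 2.73], [-0.86, 2.22], [0.23, 2.46], [-1.11, 4.25], [0.08, 2.63], [-2.82, 2.82]. Speed limits (rad/s): [2.79, 2.79, 3.14, 3.14, 3.14, 3.14].

## Interface

Orientations are given as a 3x3 rotation matrix whose columns are the frame's x, y, z axes.
In Python, from plant import ctrl, sensors, optics gives the robot as it stands. Calls block until the motion is done:
- ctrl.move_ptp(position, orientation): joint-space move of the TCP to a pose.
- ctrl.move_l(position, rot=None, vel=150, threshold=None): straight line of the TCP; rot=None keeps the orientation; vel is the mean speed in mm/s. With threshold (N) it stops when the force on the tool has changed by that much, and returns True; else False.
- ctrl.set_joints(angles): joint-space move.
- ctrl.gripper_to(opening, force=None): finger opening in mm; force is the grip in N (None keeps the last); returns when the fingers have stopped.
- ctrl.hold(seconds).
- ctrl.solve_ik(position, orientation): joint angles nearest the present ones, or None.
- sensors.read_state(): the state.
- optics.grab_frame(name): name is "scene" or "top" or "wrist"; returns (picture, depth): 420x560x3 uint8, red, green, blue; 420x560 float32, mm along the optical axis (not along the pixel's ray), 0 where there is no reading.
- optics.camera_params(name): a dict with "mtx" (3x3 intrinsics, pixels), "R" (3x3) and "t" (3): a world point X has camera coordinates R X + t; the wrist camera has in their place "T_tool_cam" (4x4, takes a point from camera to tool coordinates, whose origin is the TCP and whose axes are the flange's). Camera axes: x right, y down, z forward; pixel columns grow to the right and rows downward; lengths in mm; the calibration is good to about 2 mm. The wrist camera is an equidistant fisheye: a pixel r from the principal point sees the ray r / f radians off the axis. A picture is of the moment at which its call begins: read the wrist's pose just before it. camera_params takes no time and is no camera call.
A pose or a line that the arm cannot do raises ctrl.MotionError and nothing moves.
- ctrl.finish_job(): hands the job in; it is judged then, once.
The state is a dict: "t": time; "q": joint angles; "qvel": joint speeds; "tau": joint torques, N m; "eef_pos": TCP position; "eef_rot": TCP orientation; "force": force on the tool from outside, world axes, zero at the start; "wrist_torque": the same for the moment, N m; "grip_width": finger opening in mm; "grasp_force": force on a finger pad.
Only numpy, scipy, OpenCV 4.12 (cv2) and the standard library are available. Lean on these libraries where they do the work, as an engineer would, in place of code of your own. Each camera call takes 0.05 s, during which the arm holds its last target. There are 200 camera calls.

## Working session

There is one attempt and no reset: what is moved stays moved. The work goes in short steps, each a Python script; the robot and the scene stay as the last script left them, time stands still between calls to the robot, and variables do not carry over. Pictures are saved under pics/ and viewed, at most 10 in all, crops included, and the job is handed in when it is done.

```bash
ls; mkdir -p pics
python3 - <<'E'
from plant import ctrl,sensors,optics
import cv2,numpy as np
for n in ("scene","top"):
    p,d=optics.grab_frame(n); cv2.imwrite(f"pics/{n}1.png",p[:,:,::-1]); np.savez(f"{n}1.npz",p=p,d=d)
    c=optics.camera_params(n); print(n,c["mtx"].round(1).tolist(),(-np.array(c["R"]).T@np.array(c["t"])).round(0),(d>0).mean())
s=sensors.read_state();print(s["t"],s["force"],ctrl.tcp_to_tips,s["eef_rot"])
E
```

```text
pics
scene [[536.7, 0.0, 274.9], [0.0, 536.7, 210.5], [0.0, 0.0, 1.0]] [1332.  -99. 1321.] 0.9958503401360544
top [[408.0, 0.0, 272.0], [0.0, 408.0, 211.3], [0.0, 0.0, 1.0]] [ 425.    7. 1303.] 0.9959098639455782
0.1 [-0.06085372  0.03251632  0.21079522] 25.0 [[-9.16829580e-01  3.99277188e-01 -1.11699734e-03]
 [ 3.99278633e-01  9.16827871e-01 -1.79658099e-03]
 [ 3.06760485e-04 -2.09315176e-03 -9.99997762e-01]]
```

View pics/top1.png

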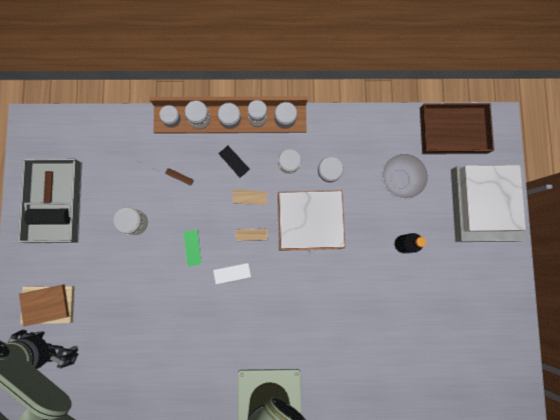

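View pics/scene1.png

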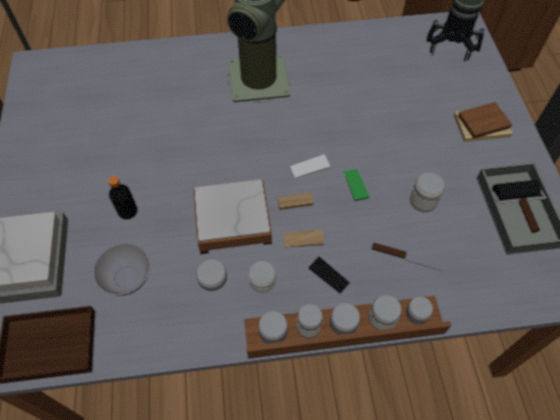

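Top view: stand at about (311,220), its far-left corner at (280,192). The two wooden pieces are at (249,197) and (251,234), and the first lines up with that corner. Black, green and white decoys lie around them. The scene view shows the same two pieces at (304,239) and (295,201). I'll measure both pieces and the stand in both views.

```bash
cat > h.py <<'E'
import numpy as np,cv2
from plant import ctrl,sensors,optics
def world(n,px,d):  # pixels (N,2) with optical depth -> world
    c=optics.camera_params(n);px=np.atleast_2d(px).astype(float)
    r=np.c_[px,np.ones(len(px))]@np.linalg.inv(np.array(c["mtx"])).T*np.reshape(d,(-1,1))
    return (r-np.array(c["t"]))@np.array(c["R"])
def plane(n,px,z):
    c=optics.camera_params(n);px=np.atleast_2d(px).astype(float)
    r=np.c_[px,np.ones(len(px))]@np.linalg.inv(np.array(c["mtx"])).T@np.array(c["R"])
    o=-np.array(c["R"]).T@np.array(c["t"]);return o+r*((z-o[2])/r[:,2])[:,None]
E
python3 - <<'E'
from h import *
for n,ws in (("top",((249,197),(251,234))),("scene",((304,239),(295,201)))):
    z=np.load(n+"1.npz");p,d=z["p"],z["d"]
    hsv=cv2.cvtColor(p,cv2.COLOR_RGB2HSV)
    m=((hsv[...,1]>70)&(hsv[...,0]<30)&(hsv[...,2]>60)).astype(np.uint8)
    N,L,st,ce=cv2.connectedComponentsWithStats(m)
    for w in ws:
        l=L[w[1],w[0]];ys,xs=np.where(L==l)
        W=world(n,np.c_[xs,ys],d[ys,xs])
        print(n,w,l,len(xs));P=plane(n,cv2.boxPoints(cv2.minAreaRect(np.c_[xs,ys].astype(np.float32))),8)
        print(P.round(0).tolist())
        A=np.c_[W[:,:2]-W[:,:2].mean(0),np.ones(len(W))];k=np.linalg.lstsq(A,W[:,2],rcond=None)[0];print("slope,z",k.round(3),W[:,2].min(),W[:,2].max())
    # stand top
    ys,xs=np.mgrid[0:420,0:560];W=world(n,np.c_[xs.ravel(),ys.ravel()],d.ravel())
    c=world(n,[(311,220)] if n=="top" else [(232,212)],[d[220,311] if n=="top" else d[212,232]])[0]
    k=(abs(W[:,2]-75)<12)&(np.linalg.norm(W[:,:2]-c[:2],axis=1)<150)
    m=cv2.morphologyEx(k.reshape(420,560).astype(np.uint8),cv2.MORPH_OPEN,np.ones((7,7)))
    k=m.ravel()>0
    T=W[k];A=np.c_[T[:,:2]-T[:,:2].mean(0),np.ones(len(T))];print("stand plane",np.linalg.lstsq(A,T[:,2],rcond=None)[0],len(T))
    r=cv2.minAreaRect(T[:,:2].astype(np.float32));print(r,cv2.boxPoints(r).round(0).tolist())
E
```

```text
top (249, 197) 8 424
[[612.0, 111.0, 8.0], [653.0, 108.0, 8.0], [645.0, 2.0, 8.0], [603.0, 5.0, 8.0]]
slope,z [-3.658  0.138 13.463] -5.442234135250813 1303.3181198711409
top (251, 234) 14 322
[[523.0, 101.0, 8.0], [527.0, 4.0, 8.0], [493.0, 3.0, 8.0], [490.0, 99.0, 8.0]]
slope,z [-4.973 -0.439 26.951] 10.325943763959495 1303.3181198711409
stand plane [-6.18641280e-03 -3.68615767e-03  7.38633470e+01] 3357
((547.7814331054688, -134.87013244628906), (170.01771545410156, 190.5054473876953), 1.8487954139709473) [[460.0, -42.0], [466.0, -233.0], [636.0, -227.0], [630.0, -37.0]]
scene (304, 239) 67 530
[[607.0, 5.0, 8.0], [613.0, 112.0, 8.0], [659.0, 106.0, 8.0], [652.0, 1.0, 8.0]]
slope,z [ 1.762 -0.098 14.827] -6.044685326844447 1321.4393438721347
scene (295, 201) 55 404
[[490.0, 2.0, 8.0], [486.0, 101.0, 8.0], [527.0, 99.0, 8.0], [531.0, 2.0, 8.0]]
slope,z [ 1.5560e+00 -8.0000e-03  2.7542e+01] 0.2626278820648844 1321.4393438721347
stand plane [-2.16763160e-03 -1.70383455e-03  7.40649935e+01] 3693
((551.910888671875, -135.0906982421875), (175.10565185546875, 191.17605590820312), 1.1051983833312988) [[463.0, -41.0], [466.0, -232.0], [641.0, -229.0], [638.0, -38.0]]
```

The piece at (249,197) measures 44 x 107 and rises toward +y, so it is the wedge with its thin end toward the stand. The other piece is 36 wide, so it is the batten. The views put the stand centre near (550,-135), the short foot near (626,-46) and the wedge's thick face near (633,109). Next I move in behind the wedge and check from close by.

```bash
cat >> h.py <<'E'
def rot(u):  # tool down, fingers closing across push direction u
    x=-np.array([u[0],u[1],0])/np.hypot(*u);z=np.array([0,0,-1.]);return np.c_[x,np.cross(z,x),z]
def wrist_plane(px,s,z):
    c=optics.camera_params("wrist");K=np.array(c["mtx"]);T=np.array(c["T_tool_cam"])
    v=(np.atleast_2d(px)-K[:2,2])/[K[0,0],K[1,1]];th=np.linalg.norm(v,axis=1,keepdims=True)
    r=np.c_[v/th*np.sin(th),np.cos(th)];R=np.array(s["eef_rot"])
    o=np.array(s["eef_pos"])+R@T[:3,3];r=r@(R@T[:3,:3]).T
    return o+r*((z-o[2])/r[:,2])[:,None]
U=np.array([-.07,-1.])
E
python3 - <<'E'
from h import *
R=rot(U);p=[637,150,140]
q=ctrl.solve_ik(p,R);print(q); 
if q is None or abs(q[5])>2.5: R=R@np.diag([-1,-1,1]);print(ctrl.solve_ik(p,R))
ctrl.gripper_to(12,20)
ctrl.move_ptp(p,R)
s=sensors.read_state();im,d=optics.grab_frame("wrist");cv2.imwrite("pics/w1.png",im[:,:,::-1]);np.savez("w1.npz",p=im,d=d,pos=s["eef_pos"],rot=s["eef_rot"])
print(s["t"],s["eef_pos"],s["force"],s["grip_width"],s["q"])
E
```

```text
[ 9.91626112e-02  4.78037765e-01  1.43360230e+00 -4.44089210e-16
  1.22995259e+00  1.69048613e-01]
2.825 [636.75588168 151.30243406 140.40072244] [0.00288964 0.07065212 0.49616516] 12.353384058706157 [1.01018560e-01 4.77403644e-01 1.43362658e+00 4.23934767e-04
 1.23005485e+00 1.68980910e-01]
```

View pics/w1.png

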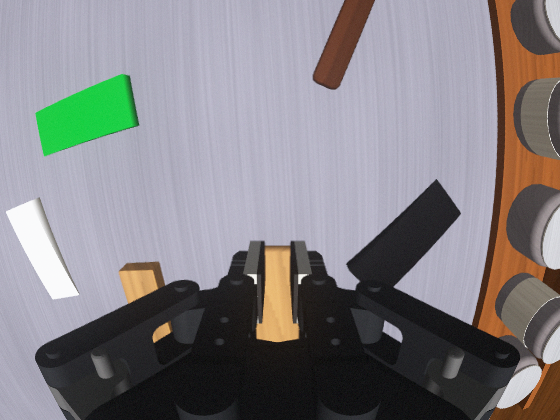

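The wrist view looks away from the stand. The wedge's thick end shows between the fingers at (277,247), laterally centred. The batten end is at (140,265) and the black decoy at (405,235). I'll check the thick-end position, then go down behind it.

Run:
```python
from h import *
z=np.load("w1.npz");s=dict(eef_pos=z["pos"],eef_rot=z["rot"])
print(wrist_plane([(266,247),(277,247),(288,247),(405,235),(348,264)],s,15).round(1))
s=sensors.read_state()
R=rot(U)
p=np.array([634.5+.0, 142,45.]);ctrl.move_l(p,R,150)
print(ctrl.move_l([p[0],p[1],15],None,25,threshold=2.5))
a=sensors.read_state();print(a["t"],a["eef_pos"],a["force"])
zt=a["eef_pos"][2];ctrl.move_l([p[0],p[1],zt+6],None,30)
s=sensors.read_state();im,d=optics.grab_frame("scene");cv2.imwrite("pics/s2.png",cv2.resize(im[150:320,180:400],None,fx=3,fy=3)[:,:,::-1])
im,d=optics.grab_frame("wrist");cv2.imwrite("pics/w2.png",im[:,:,::-1])
print(s["t"],s["eef_pos"],s["force"])
```

```text
[[625.8 115.8  15. ]
 [634.6 115.2  15. ]
 [643.5 114.6  15. ]
 [742.4 116.8  15. ]
 [692.7  95.1  15. ]]
True
4.45 [634.30023594 141.97667475  25.41143595] [-0.31567804 -0.59976898  3.88555366]
4.825 [634.56420971 142.00202061  31.43570082] [-0.38004682 -0.0187256  -0.31617442]
```

View pics/s2.png

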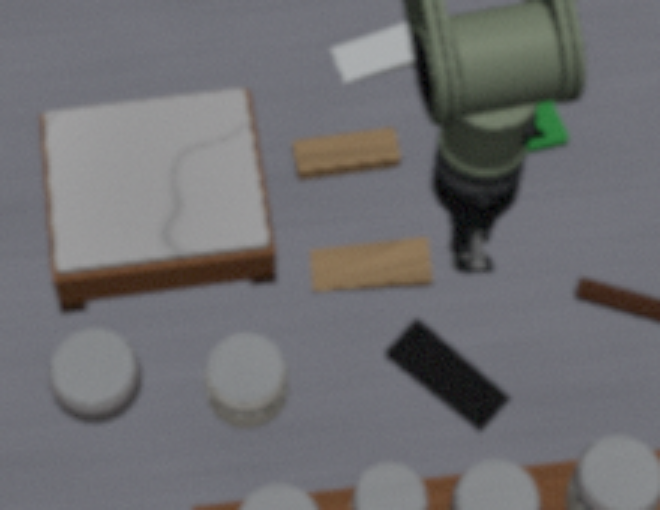

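Fingers are down just behind the wedge's thick end: wedge end at (432,262), fingers at (475,265) in the crop. Now I push slowly along its axis with a force stop.

Run:
```python
from h import *
u=U/np.linalg.norm(U);p=np.array([634.56,142,31.4])
def go(dist,v,th):
    q=p.copy();q[:2]+=u*dist;r=ctrl.move_l(q,None,v,threshold=th);s=sensors.read_state();print(dist,r,round(s["t"],2),s["eef_pos"].round(1),s["force"].round(2));return r
r=go(50,45,4.0)
if not r: r=go(125,13,4.0)
ctrl.hold(.2);s=sensors.read_state();print(s["eef_pos"].round(1),s["force"].round(2))
for n in("scene","top"):
    im,d=optics.grab_frame(n);np.savez(n+"3.npz",p=im,d=d)
    im=im[150:320,180:400] if n=="scene" else im[150:290,190:370]
    cv2.imwrite(f"pics/{n}3.png",cv2.resize(im,None,fx=3,fy=3)[:,:,::-1])
```

```text
50 False 6.18 [631.1  92.3  31.4] [-0.56 -0.05 -0.14]
125 True 9.76 [627.   41.4  30.8] [-0.07  0.62 -0.72]
[626.2  41.7  30. ] [-0.17  0.04  0.01]
```

View pics/scene3.png

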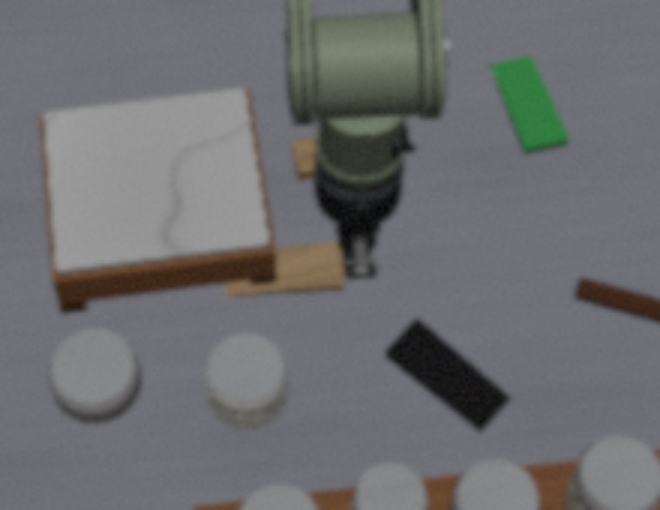

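The thin end is now under the far-left foot, and about 10 mm of wedge shows beyond the foot's outer face at (230,285), so it is centred. The arm relaxed after the stop, so I repeat the push to confirm it is snug.

Run:
```python
from h import *
u=U/np.linalg.norm(U)
for th in (4.5,5.0):
    s=sensors.read_state();p=np.array(s["eef_pos"]);q=p.copy();q[2]=31;q[:2]+=u*15
    r=ctrl.move_l(q,None,8,threshold=th);s=sensors.read_state();print(r,round(s["t"],2),s["eef_pos"].round(2),s["force"].round(2))
# back off, look
q=np.array(s["eef_pos"]);q[:2]-=u*20;ctrl.move_l(q,None,100);q[2]=160;ctrl.move_l(q,None,200)
ctrl.hold(.2)
for n in("scene","top"):
    im,d=optics.grab_frame(n);np.savez(n+"4.npz",p=im,d=d)
print(sensors.read_state()["t"])
for n in("scene","top"):
  for i in ((1,3,4) if n=="scene" else (1,4)):
    z=np.load(f"{n}{i}.npz");d=z["d"]
    ys,xs=np.mgrid[0:420,0:560];W=world(n,np.c_[xs.ravel(),ys.ravel()],d.ravel())
    k=(abs(W[:,2]-75)<14)&(abs(W[:,0]-550)<100)&(abs(W[:,1]+135)<103)
    k=cv2.erode(cv2.morphologyEx(k.reshape(420,560).astype(np.uint8),cv2.MORPH_OPEN,np.ones((7,7))),np.ones((3,3))).ravel()>0
    T=W[k];A=np.c_[T[:,:2]-[550,-135],np.ones(len(T))];print(n,i,np.linalg.lstsq(A,T[:,2],rcond=None)[0].round(4),T.mean(0).round(1),cv2.minAreaRect(T[:,:2].astype(np.float32)))
im=np.load("scene4.npz")["p"][180:290,180:330];cv2.imwrite("pics/s4.png",cv2.resize(im,None,fx=4,fy=4,interpolation=cv2.INTER_CUBIC)[:,:,::-1])
```

```text
True 10.63 [625.84  41.42  29.68] [0.55 0.34 0.06]
True 11.22 [624.4   41.35  28.35] [-0.14 -0.23  0.25]
12.675
scene 1 [ 1.00000e-04 -1.20000e-03  7.41772e+01] [ 557.4 -133.8   74.2] ((554.4131469726562, -134.1051025390625), (169.85667419433594, 186.0856475830078), 0.8613930344581604)
scene 3 [-3.00000e-04  4.00000e-04  7.42658e+01] [ 557.2 -135.3   74.3] ((552.4617919921875, -134.84454345703125), (174.2699737548828, 187.13052368164062), 0.503603458404541)
scene 4 [1.70000e-03 1.00000e-04 7.42235e+01] [ 557.3 -135.7   74.2] ((552.2035522460938, -135.81185913085938), (171.80662536621094, 191.50389099121094), 1.0951244831085205)
top 1 [-6.50000e-03 -3.40000e-03  7.38881e+01] [ 545.3 -135.1   73.9] ((548.9747314453125, -134.73004150390625), (166.0065155029297, 184.822509765625), 0.19546560943126678)
top 4 [-4.00000e-04  2.00000e-04  7.37453e+01] [ 547.  -136.    73.7] ((547.6688232421875, -135.92666625976562), (164.852783203125, 186.8213653564453), 1.0073903799057007)
```

View pics/s4.png

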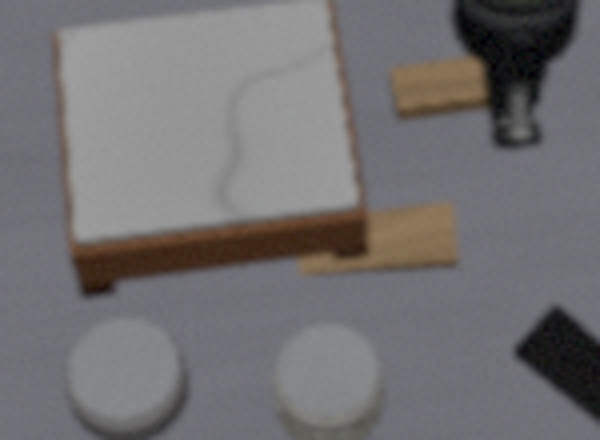

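After the second push the wedge sits centred under the foot. The push resisted at 4.5–5 N with no advance (y stayed at 41.4). The stand's top now measures level, within about 0.002 rad, and it shifted under 2 mm. Next is the test press.

Run:
```python
from h import *
ctrl.gripper_to(0,20)
c=[616.5,-57]
ctrl.move_l([*c,120],None,200);ctrl.hold(.3)
f0=sensors.read_state()["force"][2]
print(ctrl.move_l([*c,92],None,15,threshold=3));s=sensors.read_state();z=s["eef_pos"][2];print(s["t"],s["eef_pos"].round(2),s["force"].round(2))
ctrl.hold(.2);s=sensors.read_state();print(s["eef_pos"].round(2),s["force"].round(2))
for dz in np.arange(0,8,.5):
    ctrl.move_l([*c,z-dz],None,10);ctrl.hold(.1);s=sensors.read_state();f=s["force"][2]-f0
    print(dz,s["eef_pos"].round(2),round(f,2))
    if f>6: break
for i in range(5): ctrl.hold(.15);s=sensors.read_state();print(s["eef_pos"].round(2),(s["force"][2]-f0).round(2))
print(s["t"])
```

```text
True
15.275 [616.52 -56.98 100.11] [-0.51 -0.42  4.72]
[616.5  -56.97 100.07] [-0.85 -0.06  6.03]
0.0 [616.7  -57.04 100.13] 2.63
0.5 [616.74 -57.05 100.1 ] 5.32
1.0 [616.75 -57.03 100.04] 6.73
[616.77 -57.03 100.03] 6.17
[616.77 -57.04 100.05] 7.34
[616.77 -57.04 100.05] 7.25
[616.75 -57.07 100.05] 6.82
[616.76 -57.04 100.04] 6.99
17.3167
```

At 7 N the corner sinks less than 0.1 mm, so it no longer rocks. I'll retreat, check once more and hand in.

Run:
```python
from h import *
ctrl.move_l([616.8,-57,220],None,120);ctrl.move_ptp([420,250,300],rot(U));ctrl.hold(.5)
for n in("scene","top"):
    im,d=optics.grab_frame(n);np.savez(n+"5.npz",p=im,d=d)
    ys,xs=np.mgrid[0:420,0:560];W=world(n,np.c_[xs.ravel(),ys.ravel()],d.ravel())
    k=(abs(W[:,2]-75)<14)&(abs(W[:,0]-550)<100)&(abs(W[:,1]+135)<103)
    k=cv2.erode(cv2.morphologyEx(k.reshape(420,560).astype(np.uint8),cv2.MORPH_OPEN,np.ones((7,7))),np.ones((3,3))).ravel()>0
    T=W[k];A=np.c_[T[:,:2]-[550,-135],np.ones(len(T))];print(n,np.linalg.lstsq(A,T[:,2],rcond=None)[0].round(4),T.mean(0).round(1))
im=np.load("top5.npz")["p"][150:270,190:370];cv2.imwrite("pics/t5.png",cv2.resize(im,None,fx=4,fy=4,interpolation=cv2.INTER_CUBIC)[:,:,::-1])
print(sensors.read_state()["t"])
```

```text
scene [ 7.00000e-04 -1.00000e-04  7.42285e+01] [ 558.9 -136.    74.2]
top [-1.70000e-03  2.00000e-04  7.38456e+01] [ 549.1 -135.4   73.8]
20.4667
```

View pics/t5.png

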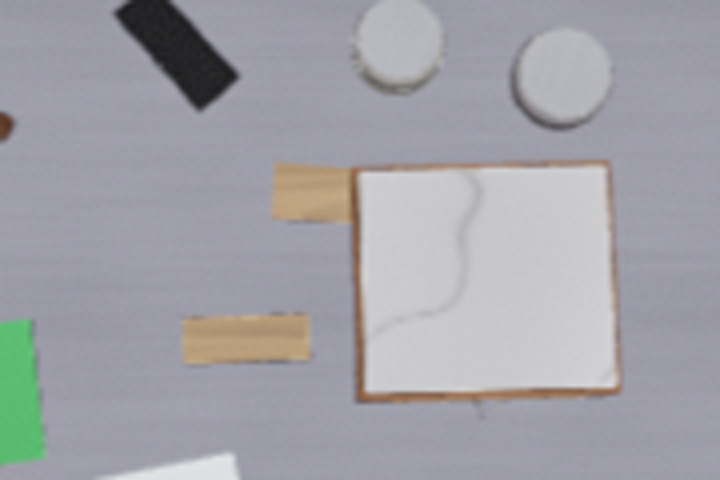

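The wedge sits under the far-left corner at (310,192), the stand is level and nothing else has moved.

```bash
python3 -c "
from plant import ctrl
print(ctrl.finish_job())"
```

```text
the job is handed in; nothing more can be done
None
```

I pushed the wedge snug under the short foot (stopped at 4–5 N); a 7 N test press sank the corner less than 0.1 mm, the stand measured level to about 0.002 rad, and I handed the job in at about 20 s, though no verdict came back.

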